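# Take the reading glass from its stand and hold it over the compass

## Robot

A 6-joint arm with a two-finger parallel gripper is mounted at the origin on the work surface; the furniture and walls round the work are solid. World frame = base frame: x ahead of the robot, y to its left, z up, the work surface at z = 0. Lengths are in m, angles in rad, forces in N, time in s.
With the tool pointing down it reaches from about 0.275 to 0.825 m from the base axis. Payload 4.9 kg.
Tool frame: the origin (TCP) lies midway between the tips of the shut fingers; the grasp point (between the pads) lies 19 mm behind it; z points along the fingers, y is the line along which they close (so a half turn about z gives the same grasp; the last joint's range is limited). The gripper opens to 85 mm and grips with 20 to 120 N. Pads are 22 mm wide; open, the fingers measure 114 mm over their backs; the gripper's body (76 mm by 85 mm) begins 54 mm behind the grasp point. The pads swing forward as they close: fully open they stand 13 mm farther back than shut.
Start: joints at [-1.391, 0.326, -0.193, 1.052, 0, 1.437], TCP at [0.17, -0.523, 0.231] pointing down, gripper open.
Joint ranges: [-2.65, 2.65], [-0.97, 1.79], [-1.3, 1.35], [-1.93, 2.1], [-1.47, 1.37], [-3.14, 3.14]. Speed limits (rad/s): [2.57, 2.57, 3.14, 3.14, 3.14, 3.14].

## Interface

Orientations are given as a rotation vector (axis times angle).
In Python, from cell import arm, viewer gives the robot as it stands.
- The arm moves only by the shell command python3 -m inch 'ROWS' [FORCE]. ROWS is JSON, one flat list of numbers, 7 for each row, row after row: the turn, a rotation vector about the tool's x, y, z in degrees, then the shift along the tool's x, y, z in cm, then the opening, from -1 (shut) to 1 (fully open). In form: [ax, ay, az, tx, ty, tz, claw, ax, ay, az, tx, ty, tz, claw, ...]. A call has exactly 8 rows; each row shifts and turns the commanded pose from where the row before left it, along the tool's axes as they then stand; what a row does not reach is not made up. A row lasts 1/12 s, in which the tool goes at most 41.7 mm and 7.16 degrees, less where a joint would pass 70% of its speed; a pose out of reach is approached as far as the arm can. A call with a gripper value outside its range is refused whole. The fingers move at their own pace and stop on an object; FORCE is the grip in N (left out, the last holds). Time passes only in rows, so rows that do not move let the fingers close, or fill a call up. It gives the time, the measured TCP pose, the force, the opening and the grip force at its end, in the units of the state.
- arm.state(): the state, without advancing time (a new reading comes with each control period).
- viewer.read_camera(name): name is "side" or "top"; returns the picture (400x640x3 uint8, red, green, blue); there is no depth.
- viewer.camera_model(name): a dict with "camera_matrix" (3x3 intrinsics, pixels), "k1" (the pictures are not rectified: a ray, as slopes to the right and down, at radius r is drawn at 1 + k1 r^2 times it, then the intrinsics apply), "camera_from_world" (4x4, takes a point from world to camera coordinates). Camera axes: x right, y down, z forward; pixel columns grow to the right and rows downward; lengths in m; the calibration is good to about 2 mm. A picture is of the moment at which its call begins. camera_model takes no time and is no camera call.
- arm.sign_off(): hands the job in; it is judged then, once.
The state is a dict: "clock": time; "joint_positions": joint angles; "qvel": joint speeds; "joint_torque": joint torques, N m; "position": TCP position; "tcp_rot": TCP orientation; "contact_force": force on the tool from outside, world axes, zero at the start; "wrist_torque": the same for the moment, N m; "finger_gap": finger opening in m; "grip_force": force on a finger pad.
Only numpy, scipy, OpenCV 4.12 (cv2) and the standard library are available. Lean on these libraries where they do the work, as an engineer would, in place of code of your own. Each camera call takes 0.05 s, during which the arm holds its last target. There are 200 camera calls.

## Task

Slide the magnifying glass sideways in its stand until the lens is out from under the brass keeper, draw it up out of the slot, turn it level and hold its lens centred over the dial of the pocket compass, about 10 cm above the desk. Finish while still holding it there, steady, touching nothing but the gripper; leave the compass, the stamp box and the card case where they lie.

Things in the scene. Friction and masses are not known exactly. Their poses are not given: they have to be found in the camera images.
- magnifier: Brass magnifying glass, round black handle, 170 x 79 x 14 mm, 0.13 kg, loose. Origin: mid length, on one flat side. y runs along it: handle end at -85, lens's far rim at +85 mm. Handle: 13.6 mm thick rod at x = 0, z = 7, y = -85 to +7. Lens ring: 80 mm across, 10 mm thick, z square to it. Starts lens down in the stand, handle leaning up 50 degrees over the level, x along the stand's -y
- lens (a point): centre of the magnifier's lens (x = 0, y = 45, z = 7 mm in the magnifier's frame). It starts in the slot, about 22 mm to the -y side of the stand's middle and 55 mm above the desk
- stand: Wooden magnifier stand, clear front plate, fixed; base 135 x 155 mm (x, y), about 100 mm high. Origin: under the base's centre; y left, z up. Its slot, 133 mm long along y and 14 mm wide, leans: the way out runs along the magnifier's -y, towards the stand's -x and up at 50 degrees; a 90 mm pull frees the lens. The handle stands clear of it from the magnifier's y = -85 to -5
- keeper (a point): tip of the brass keeper bar that bridges the slot at the stand's -y end, above the lens, and blocks a straight pull. The bar runs from here 38 mm towards the stand's -y; it does not reach the handle
- exit (a point): where the lens centre should be brought by sliding the glass along the stand's +y, still down in the slot; from here (give or take 9 mm along y) it can be drawn straight out along the handle
- compass: Round brass pocket compass, 53 mm across, 15 mm high, with a small bow on one side; loose, flat on the desk. Origin: under the middle of its outline, bow included; z up. Compass, stamp box and card case change places from start to start
- dial (a point): centre of the compass dial, on its upper face
- stamp_box: Small silver box, 36 x 54 x 25 mm, loose on the desk; a bystander. Origin: centre of its underside
- card_case: Brown leather card case, 65 x 92 x 24 mm, loose on the desk; a bystander. Origin: centre of its underside. Other things along the back and sides are fixed (decanter 271 mm tall, glass, bell, wooden box, seal press, ink bottle)
Mind the look-alikes: they are no part of the job. Leave any pink look-alike of the stand alone.

How it is judged:
By the outcome, as a careful person would: the job done as asked, in the order asked, and still so for the second after the job is handed in, while the arm keeps its last pose, push and grip.
It also fails if it takes over 42 s, if anything falls off the work surface, if the arm or the gripper's body presses on something with over 40 N, if the wrist force passes 120 N, or if a joint passes its speed limit or range.

## Working session

There is one attempt and no reset: what is moved stays moved. The work goes in short steps, Python scripts to look and compute and a shell command to move; the robot and the scene stay as the last step left them, time stands still between calls to the robot, and variables do not carry over. Pictures are saved under pics/ and viewed, at most 10 in all, crops included, and the job is handed in when it is done.

```bash
ls; mkdir -p pics; python3 - <<'E'
from cell import arm, viewer
import cv2
for n in("top","side"):
    im=viewer.read_camera(n); cv2.imwrite(f"pics/{n}0.png",im[:,:,::-1])
    m=viewer.camera_model(n); print(n,m)
print(arm.state())
E
```

```text
pics
top {'camera_matrix': array([[410.53406028,   0.        , 315.49495753],
       [  0.        , 410.53406028, 192.44459425],
       [  0.        ,   0.        ,   1.        ]]), 'k1': 0.007898223670365202, 'camera_from_world': array([[ 0.05623634, -0.99840829, -0.00428539, -0.1051761 ],
       [-0.97518892, -0.054007  , -0.2146854 ,  0.52759846],
       [ 0.21411224,  0.01625219, -0.97667385,  0.82772138],
       [ 0.        ,  0.        ,  0.        ,  1.        ]])}
side {'camera_matrix': array([[496.86083042,   0.        , 323.44930114],
       [  0.        , 496.86083042, 200.98008099],
       [  0.        ,   0.        ,   1.        ]]), 'k1': -0.03675242809334324, 'camera_from_world': array([[-0.90562715, -0.42407292, -0.00127278,  0.45902808],
       [-0.29409407,  0.63020803, -0.71857255,  0.24730032],
       [ 0.30552928, -0.6503845 , -0.69545084,  0.89045647],
       [ 0.        ,  0.        ,  0.        ,  1.        ]])}
{'clock': 0.1, 'joint_positions': array([-1.39120769e+00,  3.26862637e-01, -1.93449280e-01,  1.05202151e+00,
       -4.54889662e-05,  1.43658063e+00]), 'qvel': array([-0.00117349, -0.00033767,  0.00159911,  0.00084875,  0.00040089,
       -0.00083013]), 'joint_torque': array([ 7.70402603e-04, -4.44240868e+01,  2.63037407e+01,  7.99245026e-03,
       -9.30091664e-05, -1.95200123e-06]), 'position': array([ 0.16967082, -0.52263649,  0.23059716]), 'tcp_rot': array([-3.10148478e+00, -4.90662794e-01,  1.26144917e-04]), 'contact_force': array([-0.7120671 , -0.162525  ,  0.12576973]), 'wrist_torque': array([-0.01688775, -0.01750592, -0.00631967]), 'grip_force': 0.0, 'finger_gap': 0.08589957717277533}
```

View pics/top0.png

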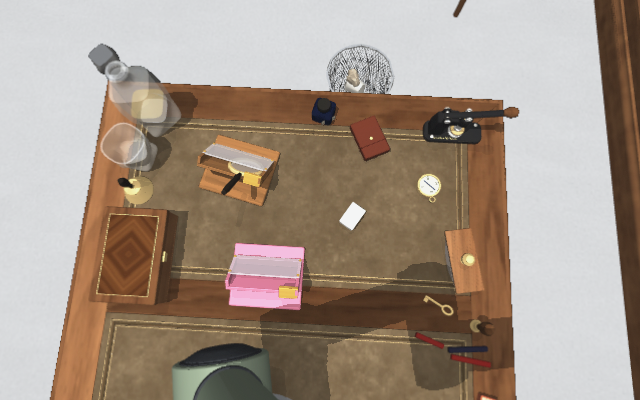

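View pics/side0.png

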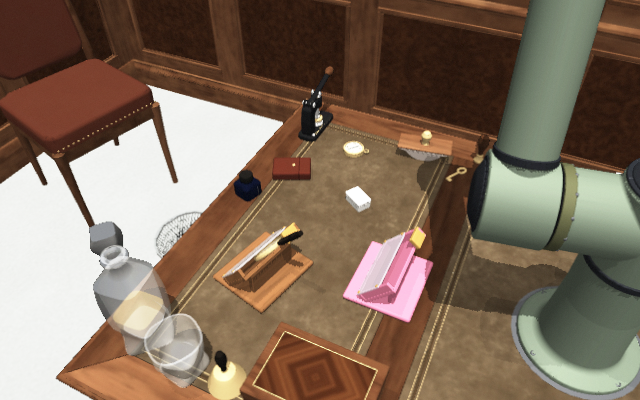

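Top view: the wooden stand with the glass is at (238,170), and a pink look-alike, to be left alone, is at (267,277). The compass is at (429,185) with its bow at (433,199). The stamp box is at (352,215) and the card case at (370,138). In the side view the stand is at (264,265) and the compass at (354,149). The wooden stand fits because it's the one that isn't pink and it holds a black handle. I'll confirm this in one enlarged composite.

```bash
python3 - <<'E'
import cv2,numpy as np
t=cv2.imread("pics/top0.png");s=cv2.imread("pics/side0.png")
def c(im,x,y,w,h,W,H): return cv2.resize(im[y:y+h,x:x+w],(W,H),interpolation=cv2.INTER_CUBIC)
a=c(t,190,130,100,80,400,320); a2=c(s,208,215,110,100,400,320)
b=c(t,404,160,50,50,280,280); b2=c(s,334,129,50,40,280,280)
out=np.zeros((600,800,3),np.uint8); out[:320,:400]=a; out[:320,400:]=a2; out[320:,:280]=b; out[320:,400:680]=b2
cv2.imwrite("pics/crop.png",out)
E
```

```text
(no output)
```

View pics/crop.png

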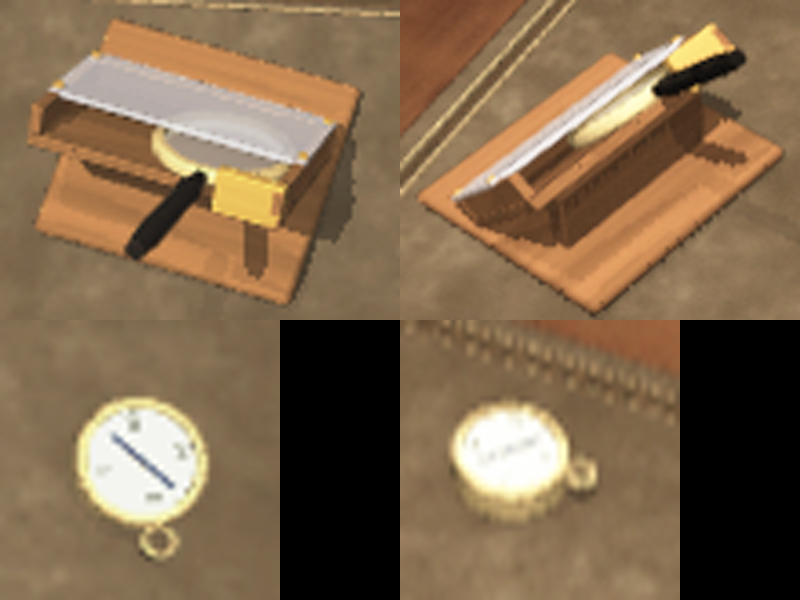

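The enlarged crop confirms it. The wooden stand has a black handle, with its end at top-view (224,192), and a brass keeper at top-view (251,179). The compass has a dial with a needle and a bow. Next I'll measure them.

```bash
cat > h.py <<'E'
import numpy as np, cv2
from cell import arm, viewer
from scipy.spatial.transform import Rotation as R
def ray(n,px):
    m=viewer.camera_model(n);K=m["camera_matrix"];T=m["camera_from_world"]
    d=(np.asarray(px,float)-K[:2,2])/K[0,0]; r=d.copy()
    for _ in range(10): r=d/(1+m["k1"]*(r@r))
    v=T[:3,:3].T@np.r_[r,1]; return -T[:3,:3].T@T[:3,3], v/np.linalg.norm(v)
def plane(n,px,z): o,d=ray(n,px); return o+d*(z-o[2])/d[2]
def tri(pt,ps):
    A=np.zeros((3,3));b=np.zeros(3)
    e=[]
    for n,p in (("top",pt),("side",ps)):
        o,d=ray(n,p);P=np.eye(3)-np.outer(d,d);A+=P;b+=P@o;e.append((P,o))
    x=np.linalg.solve(A,b); return x,[round(1e3*np.linalg.norm(P@(x-o)),1) for P,o in e]
def proj(n,X):
    m=viewer.camera_model(n);K=m["camera_matrix"];c=m["camera_from_world"]@np.r_[X,1]
    s=c[:2]/c[2]; return K[0,0]*s*(1+m["k1"]*(s@s))+K[:2,2]
def axis(im,box,mx):  # dark blob: centre, ends
    x,y,w,h=box; m=(im[y:y+h,x:x+w].max(2)<mx).astype(np.uint8)
    k,l,st,_=cv2.connectedComponentsWithStats(m); i=1+st[1:,4].argmax()
    p=np.argwhere(l==i)[:,::-1]+[x,y]; c=p.mean(0); v=np.linalg.svd(p-c,full_matrices=False)[2][0]
    t=(p-c)@v; return c,c+v*t.min(),c+v*t.max(),len(p)
def go(Rt,pt):  # turn then shift from the present pose
    s=arm.state(); R0=R.from_rotvec(s["tcp_rot"])
    print("turn deg",np.degrees((R0.inv()*Rt).as_rotvec()).round(1),"shift cm (after turn)",(100*Rt.inv().apply(pt-s["position"])).round(2))
E
python3 - <<'E'
from h import *
t=cv2.imread("pics/top0.png");s=cv2.imread("pics/side0.png")
c4=[(217,135),(279.5,152.5),(263,205.75),(199.5,187.5)]
for z in (0.01,0.015):
    P=np.array([plane("top",c,z)[:2] for c in c4]); ctr=P.mean(0)
    print(z,P.round(3).tolist(),"ctr",ctr.round(4),"len",[round(np.linalg.norm(P[i]-P[(i+1)%4]),3) for i in range(4)])
    y=(P[0]-P[1])+(P[3]-P[2]); x=(P[0]-P[3])+(P[1]-P[2]); print("yaw",np.degrees(np.arctan2(-y[0],y[1])),np.degrees(np.arctan2(x[1],x[0])))
a=axis(t,(215,168,30,30),60);b=axis(s,(270,222,36,30),60);print(a,b)
n=[]
for nme,q in(("top",a),("side",b)):
    o,d1=ray(nme,q[1]);_,d2=ray(nme,q[2]);v=np.cross(d1,d2);n.append(v/np.linalg.norm(v))
d=np.cross(*n);d/=np.linalg.norm(d);d*=np.sign(d[2]);print("axis dir",d, "elev",np.degrees(np.arcsin(d[2])),"azi of -d",np.degrees(np.arctan2(-d[1],-d[0])))
for i in(1,2):
  for j in(1,2): print(i,j,tri(a[i],b[j]))
print(tri(a[0],b[0]))
for nme,im,(x,y,w,h) in(("top",t,(410,165,40,35)),("side",s,(335,135,40,30))):
    m=(im[y:y+h,x:x+w].min(2)>185).astype(np.uint8); p=cv2.findContours(m,0,1)[0]; p=max(p,key=cv2.contourArea)
    e=cv2.fitEllipse(cv2.convexHull(p)); q=np.array(e[0])+[x,y]; print(nme,q,e[1],plane(nme,q,.015))
    print("keeper?")
print("keeper tip px top (243.5,176):",tri((243.5,176),(279.5,234)))
E
```

```text
0.01 [[0.668, 0.164], [0.633, 0.014], [0.506, 0.042], [0.54, 0.19]] ctr [0.5867 0.1023] len [np.float64(0.154), np.float64(0.13), np.float64(0.152), np.float64(0.131)]
yaw -13.03020816525865 -11.937890659402195
0.015 [[0.666, 0.162], [0.632, 0.013], [0.505, 0.041], [0.539, 0.188]] ctr [0.5853 0.1013] len [np.float64(0.153), np.float64(0.13), np.float64(0.151), np.float64(0.13)]
yaw -13.030208165258667 -11.937890659402193
(array([230.92805755, 183.51079137]), array([240.15613964, 173.13892088]), array([222.21610925, 193.3025551 ]), 139) (array([290.21917808, 237.57534247]), array([302.04352269, 232.09388511]), array([278.09151441, 243.19741062]), 146)
axis dir [-0.62659855  0.15408722  0.76395772] elev 49.81435467041577 azi of -d -13.815509462132022
1 1 (array([0.53334182, 0.07391539, 0.11901005]), [np.float64(16.9), np.float64(16.9)])
1 2 (array([0.56175575, 0.08661585, 0.07737503]), [np.float64(0.4), np.float64(0.4)])
2 1 (array([0.50040309, 0.10143468, 0.15226027]), [np.float64(0.2), np.float64(0.2)])
2 2 (array([0.52426635, 0.11548958, 0.11821643]), [np.float64(17.4), np.float64(17.4)])
(array([0.52891583, 0.09478048, 0.11739116]), [np.float64(0.5), np.float64(0.5)])
top [428.59348488 185.14291   ] (18.87810707092285, 19.80446434020996) [ 0.57293745 -0.32970437  0.015     ]
keeper?
side [353.41103745 147.50533295] (11.230371475219727, 19.091175079345703) [ 0.57408603 -0.32372324  0.015     ]
keeper?
keeper tip px top (243.5,176): (array([0.55701288, 0.07715117, 0.09381367]), [np.float64(5.7), np.float64(5.7)])
```

```bash
cat >> h.py <<'E'
YAW=-13.3
X=R.from_euler("z",YAW,degrees=True).apply([1,0,0]);Y=R.from_euler("z",YAW,degrees=True).apply([0,1,0]);Z=np.array([0,0,1.])
def tool(tilt): # tool y=stand y, tool z tilted (deg, + towards stand +x)
    t=np.radians(tilt); z=np.sin(t)*X-np.cos(t)*Z; return R.from_matrix(np.c_[np.cross(Y,z),Y,z])
LENS=np.array([.582,.0825,.054]); UP=-np.cos(np.radians(50))*X+np.sin(np.radians(50))*Z
E
python3 - <<'E'
from h import *
for m in (-52,):
    G=LENS+UP*(.045-m/1e3); print(G, proj("top",G),proj("side",G))
Rt=tool(0); print("stage A: vertical"); go(Rt,G+[0,0,.12])
Rt=tool(-15); print("A tilt"); go(Rt,G+Rt.apply([0,0,.019-.10]))
E
```

```text
[0.52132191 0.09684369 0.12830631] [228.33473457 185.61439782] [293.38352778 235.74417716]
stage A: vertical
turn deg [-0.000e+00 -1.000e-01 -1.487e+02] shift cm (after turn) [-19.97  68.38  -1.77]
A tilt
turn deg [  19.4    5.3 -147.6] shift cm (after turn) [-21.94  68.38  -3.39]
```

```bash
python3 -m inch '[0,0,-7.1,0,0,0,1, 0,0,-7.1,0,0,0,1, 0,0,-7.1,0,0,0,1, 0,0,-7.1,0,0,0,1, 0,0,-7.1,0,0,0,1, 0,0,-7.1,0,0,0,1, 0,0,-7.1,0,0,0,1, 0,0,-7.1,0,0,0,1]'
python3 -m inch '[0,0,-7.1,0,0,0,1, 0,0,-7.1,0,0,0,1, 0,0,-7.1,0,0,0,1, 0,0,-7.1,0,0,0,1, 0,0,-7.1,0,0,0,1, 0,0,-7.1,0,0,0,1, 0,0,-7.1,0,0,0,1, 0,0,-7.1,0,0,0,1]'
python3 -m inch '[0,0,-7.1,0,0,0,1, 0,0,-7.1,0,0,0,1, 0,0,-7.1,0,0,0,1, 0,0,-7.1,0,0,0,1, 0,0,-6.7,0,0,0,1, 0,0,0,-1.1,3.6,0,1, 0,0,0,-1.1,3.6,0,1, 0,0,0,-1.1,3.6,0,1]'
python3 -m inch '[0,0,0,-1.1,3.6,0,1, 0,0,0,-1.1,3.6,0,1, 0,0,0,-1.1,3.6,0,1, 0,0,0,-1.1,3.6,0,1, 0,0,0,-1.1,3.6,0,1, 0,0,0,-1.1,3.6,0,1, 0,0,0,-1.1,3.6,0,1, 0,0,0,-1.1,3.6,0,1]'
python3 - <<'E'
from h import *
G=LENS+UP*.097
Rt=tool(0); go(Rt,G+[0,0,.12])
print(arm.state()["joint_positions"].round(2))
E
```

```text
clock: 0.77
position: [0.1697, -0.5228, 0.2308]
tcp_rot: [-2.489, -1.915, -0.001]
contact_force: [-0.0, 0.2, -0.1]
finger_gap: 0.0852
grip_force: 0.0
clock: 1.43
position: [0.1697, -0.5228, 0.2308]
tcp_rot: [-1.279, -2.869, -0.001]
contact_force: [0.4, -0.3, 0.4]
finger_gap: 0.0852
grip_force: 0.0
clock: 2.1
position: [0.2268, -0.4244, 0.2305]
tcp_rot: [-0.367, -3.12, -0.002]
contact_force: [1.8, 0.5, 0.1]
finger_gap: 0.0852
grip_force: 0.0
clock: 2.77
position: [0.3791, -0.1639, 0.2312]
tcp_rot: [-0.365, -3.12, -0.0]
contact_force: [0.9, -0.8, 0.1]
finger_gap: 0.0854
grip_force: 0.0
turn deg [ 0. -0. -0.] shift cm (after turn) [-7.84 28.64 -1.71]
[-0.59  0.07 -0.52  0.98 -0.   -0.35]
```

```bash
python3 -m inch '[0,0,0,-1,3.55,0,1, 0,0,0,-1,3.55,0,1, 0,0,0,-1,3.55,0,1, 0,0,0,-1,3.55,0,1, 0,0,0,-1,3.55,0,1, 0,0,0,-1,3.55,0,1, 0,0,0,-1,3.55,0,1, 0,0,0,-1,3.6,0,1]'
python3 -m inch '[0,5,0,0,0,0,1, 0,5,0,0,0,0,1, 0,5,0,0,0,0,1, 0,0,0,0,0,0,1, 0,0,0,0,0,0,1, 0,0,0,0,0,0,1, 0,0,0,0,0,0,1, 0,0,0,0,0,0,1]'
python3 - <<'E'
from h import *
G=LENS+UP*.097
Rt=tool(-15); go(Rt,G+Rt.apply([0,0,.019]))
print(arm.state()["joint_positions"].round(2))
cv2.imwrite("pics/s1.png",cv2.resize(viewer.read_camera("side")[150:330,150:390,::-1],(800,600)))
E
```

```text
clock: 3.43
position: [0.5224, 0.0946, 0.231]
tcp_rot: [-0.364, -3.12, 0.0]
contact_force: [0.3, -0.8, 0.3]
finger_gap: 0.0858
grip_force: 0.0
clock: 4.1
position: [0.5217, 0.0928, 0.2324]
tcp_rot: [-0.334, -2.864, -0.044]
contact_force: [-0.8, -0.7, -1.1]
finger_gap: 0.0853
grip_force: 0.0
turn deg [ 0.   0.1 -0. ] shift cm (after turn) [-2.57  0.38 11.98]
[0.   0.49 0.02 1.36 0.06 0.23]
```

View pics/s1.png

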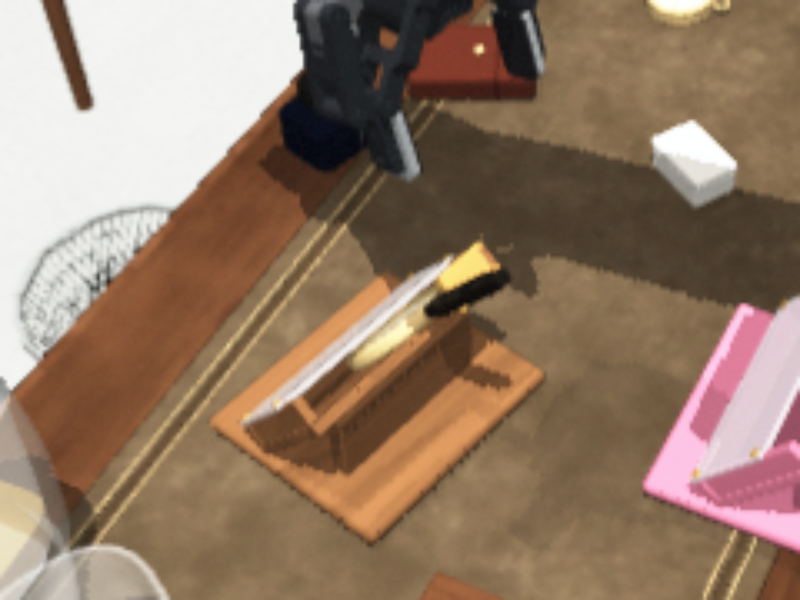

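The side crop shows the open fingers at (410,170) and (540,60), above and around the handle at (465,295). The stand hasn't moved. Descending now.

```bash
python3 -m inch '[0,0,0,-2.57,0.38,0,1, 0,0,0,0,0,2,1, 0,0,0,0,0,2,1, 0,0,0,0,0,2,1, 0,0,0,0,0,2,1, 0,0,0,0,0,2,1, 0,0,0,0,0,2,1, 0,0,0,0,0,0,1]'
python3 - <<'E'
from h import *
G=LENS+UP*.097
Rt=tool(-15); go(Rt,G+Rt.apply([0,0,.019]))
o=np.zeros((600,800,3),np.uint8)
o[:,:400]=cv2.resize(viewer.read_camera("side")[195:285,255:315,::-1],(400,600),interpolation=2)
o[:,400:]=cv2.resize(viewer.read_camera("top")[140:215,205:255,::-1],(400,600),interpolation=2)
cv2.imwrite("pics/s2.png",o)
E
```

```text
clock: 4.82
position: [0.5137, 0.0981, 0.1065]
tcp_rot: [-0.333, -2.857, -0.043]
contact_force: [-0.8, 0.2, -0.1]
finger_gap: 0.0852
grip_force: 0.0
turn deg [-0.1 -0.3 -0. ] shift cm (after turn) [-0.18  0.06 -0.41]
```

View pics/s2.png

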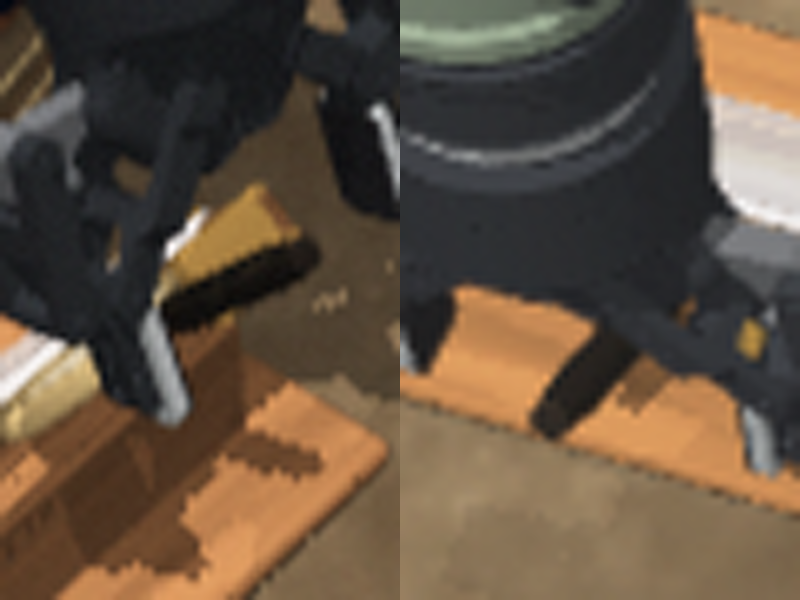

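The fingers straddle the handle in both views: side crop handle at (240,285), right finger at (165,370), left finger at (390,150). Closing.

```bash
python3 -m inch '[0,0,0,-0.15,0,-0.35,1, 0,0,0,0,0,0,0.3, 0,0,0,0,0,0,0, 0,0,0,0,0,0,-0.3, 0,0,0,0,0,0,-1, 0,0,0,0,0,0,-1, 0,0,0,0,0,0,-1, 0,0,0,0,0,0,-1]' 70
python3 -m inch '[0,0,0,0,0,0,-1, 0,0,0,0,0,0,-1, 0,0,0,0,0,0,-1, 0,0,0,0,0,0,-1, 0,0,0,0,0,0,-1, 0,0,0,0,0,0,-1, 0,0,0,0,0,0,-1, 0,0,0,0,0,0,-1]'
```

```text
clock: 5.58
position: [0.5193, 0.0974, 0.1119]
tcp_rot: [-0.334, -2.862, -0.044]
contact_force: [-0.4, 0.7, 1.7]
finger_gap: 0.0116
grip_force: 68.1
clock: 6.25
position: [0.5193, 0.0974, 0.1118]
tcp_rot: [-0.334, -2.862, -0.044]
contact_force: [-1.1, 1.0, 3.5]
finger_gap: 0.0116
grip_force: 68.2
```

```bash
python3 -m inch '[0,0,0,0,0.5,0,-1, 0,0,0,0,0.5,0,-1, 0,0,0,0,0.5,0,-1, 0,0,0,0,0.5,0,-1, 0,0,0,0,0.5,0,-1, 0,0,0,0,0.5,0,-1, 0,0,0,0,0.5,0,-1, 0,0,0,0,0.4,0,-1]'
python3 -m inch '[0,0,0,0,0,0,-1, 0,0,0,0,0,0,-1, 0,0,0,0,0,0,-1, 0,0,0,0,0,0,-1, 0,0,0,0,0,0,-1, 0,0,0,0,0,0,-1, 0,0,0,0,0,0,-1, 0,0,0,0,0,0,-1]'
python3 - <<'E'
from h import *
o=np.zeros((600,800,3),np.uint8)
o[:,:400]=cv2.resize(viewer.read_camera("side")[195:315,215:315,::-1],(400,600),interpolation=2)
o[:,400:]=cv2.resize(viewer.read_camera("top")[125:215,195:285,::-1],(400,600),interpolation=2)
cv2.imwrite("pics/s3.png",o)
E
```

```text
clock: 6.92
position: [0.5284, 0.1359, 0.1116]
tcp_rot: [-0.334, -2.862, -0.044]
contact_force: [-1.1, -3.5, 2.9]
finger_gap: 0.0116
grip_force: 68.6
clock: 7.58
position: [0.5283, 0.1354, 0.1117]
tcp_rot: [-0.334, -2.862, -0.045]
contact_force: [-0.0, -0.1, 1.9]
finger_gap: 0.0114
grip_force: 68.2
```

View pics/s3.png

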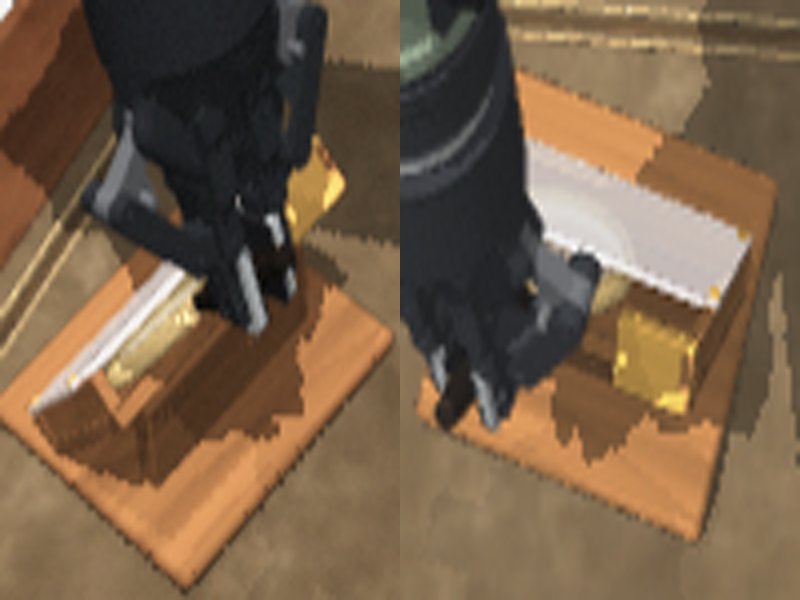

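```bash
python3 - <<'E'
from h import *
N=np.sin(np.radians(50))*X+np.cos(np.radians(50))*Z
C=np.array([.586,.102,0])
def on(px,off):
    o,d=ray("top",px); P=LENS+N*off; t=((P-o)@N)/(d@N); q=o+t*d; return [round(v*1e3,1) for v in ((q-C)@Y,(q-LENS)@UP)]
print("lens y before",(LENS-C)@Y)
for o in (0,.005,.01,.015): print("keeper",o,on((243.4,172),o),on((243.4,180),o))
for p in((247.2,163),(246,168),(246.5,158)): print("ring",on(p,0),on(p,.005))
E
```

```text
lens y before -0.019897186967905628
keeper 0 [np.float64(-25.4), np.float64(24.5)] [np.float64(-37.5), np.float64(58.1)]
keeper 0.005 [np.float64(-28.1), np.float64(33.8)] [np.float64(-40.0), np.float64(67.0)]
keeper 0.01 [np.float64(-30.7), np.float64(43.1)] [np.float64(-42.5), np.float64(75.9)]
keeper 0.015 [np.float64(-33.4), np.float64(52.5)] [np.float64(-45.0), np.float64(84.8)]
ring [np.float64(-17.9), np.float64(-21.5)] [np.float64(-20.6), np.float64(-11.6)]
ring [np.float64(-23.8), np.float64(3.4)] [np.float64(-26.5), np.float64(13.0)]
ring [np.float64(-8.0), np.float64(-44.9)] [np.float64(-10.8), np.float64(-34.7)]
```

The lens ring edge is at top crop (628,270) and the keeper tip at (615,345). In slot coordinates that's y ≈ -22 mm against -30 mm, so the ring clears the keeper with the lens at about +18 mm. Drawing it out along the handle.

```bash
python3 -m inch '[0,0,0,0.41,0,-0.29,-1, 0,0,0,0.41,0,-0.29,-1, 0,0,0,0.41,0,-0.29,-1, 0,0,0,0.41,0,-0.29,-1, 0,0,0,0.41,0,-0.29,-1, 0,0,0,0.41,0,-0.29,-1, 0,0,0,0.41,0,-0.29,-1, 0,0,0,0.41,0,-0.29,-1]'
python3 -m inch '[0,0,0,0.615,0,-0.43,-1, 0,0,0,0.615,0,-0.43,-1, 0,0,0,0.615,0,-0.43,-1, 0,0,0,0.615,0,-0.43,-1, 0,0,0,0.615,0,-0.43,-1, 0,0,0,0.615,0,-0.43,-1, 0,0,0,0.615,0,-0.43,-1, 0,0,0,0.615,0,-0.43,-1]'
python3 -m inch '[0,0,0,0.615,0,-0.43,-1, 0,0,0,0.615,0,-0.43,-1, 0,0,0,0.615,0,-0.43,-1, 0,0,0,0.615,0,-0.43,-1, 0,0,0,0.615,0,-0.43,-1, 0,0,0,0.615,0,-0.43,-1, 0,0,0,0,0,0,-1, 0,0,0,0,0,0,-1]'
```

```text
clock: 8.35
position: [0.5028, 0.1413, 0.1431]
tcp_rot: [-0.334, -2.862, -0.044]
contact_force: [1.8, 0.0, -0.7]
finger_gap: 0.0115
grip_force: 68.3
clock: 9.02
position: [0.465, 0.1502, 0.1891]
tcp_rot: [-0.334, -2.861, -0.044]
contact_force: [0.3, -0.3, -0.7]
finger_gap: 0.0121
grip_force: 68.5
clock: 9.68
position: [0.4376, 0.1568, 0.2234]
tcp_rot: [-0.334, -2.863, -0.044]
contact_force: [-0.6, 0.4, -1.7]
finger_gap: 0.0116
grip_force: 68.5
```

```bash
cat >> h.py <<'E'
RG=R.from_rotvec([-.334,-2.862,-.044]); LT=RG.inv().apply(LENS-[.5193,.0974,.1118])
NT=RG.inv().apply(np.sin(np.radians(50))*X+np.cos(np.radians(50))*Z)
DIAL=np.array([.5735,-.327,.015])
def lens():
    s=arm.state(); r=R.from_rotvec(s["tcp_rot"]); return s["position"]+r.apply(LT), r.apply(NT)
E
python3 - <<'E'
from h import *
s=arm.state(); r0=R.from_rotvec(s["tcp_rot"])
print(LT,lens())
Rt=R.from_euler("z",-17,degrees=True)*R.from_rotvec(r0.apply([0,1,0])*np.radians(-50))*r0
print(Rt.apply(NT)); print("raise tool", r0.inv().apply([0,0,6]).round(2)); go(Rt,s["position"])
pt=DIAL+[0,0,.085]-Rt.apply(LT); print("final TCP",pt, (100*Rt.inv().apply(pt-s["position"]-[0,0,.06])).round(2), "up3cm in tool",Rt.inv().apply([0,0,3]).round(2))
E
```

```text
[-7.72025215e-02 -6.38794900e-05  3.91651197e-02] (array([0.50033598, 0.14195302, 0.16568745]), array([ 0.74499822, -0.17617976,  0.6433804 ]))
[-7.03194262e-04  3.30884508e-04  9.99999698e-01]
raise tool [ 1.55  0.   -5.8 ]
turn deg [  3.1 -49.6  17.3] shift cm (after turn) [0. 0. 0.]
final TCP [ 0.49955232 -0.28369828  0.08771825] [-11.34 -34.91  31.86] up3cm in tool [-1.72  0.   -2.46]
```

```bash
python3 -m inch '[0,0,0,0.5,0,-1.9,-1, 0,0,0,0.5,0,-1.9,-1, 0,0,0,0.55,0,-2,-1, 0,0,0,0,0,0,-1, 0.39,-6.2,2.16,0,0,0,-1, 0.39,-6.2,2.16,0,0,0,-1, 0.39,-6.2,2.16,0,0,0,-1, 0.39,-6.2,2.16,0,0,0,-1]'
python3 -m inch '[0.39,-6.2,2.16,0,0,0,-1, 0.39,-6.2,2.16,0,0,0,-1, 0.39,-6.2,2.16,0,0,0,-1, 0.39,-6.2,2.16,0,0,0,-1, 0,0,0,0,0,0,-1, 0,0,0,0,0,0,-1, 0,0,0,0,0,0,-1, 0,0,0,0,0,0,-1]'
python3 - <<'E'
from h import *
print(arm.state()["joint_positions"].round(2)); L,n=lens();print(L,n,proj("top",L),proj("side",L))
s=arm.state(); Rt=R.from_rotvec(s["tcp_rot"])
for h in (.14,.10): go(Rt,DIAL*[1,1,0]+[0,0,h]-Rt.apply(LT))
E
```

```text
clock: 10.35
position: [0.4378, 0.1564, 0.2825]
tcp_rot: [0.562, 2.917, -0.099]
contact_force: [-0.0, 0.7, -1.7]
finger_gap: 0.0111
grip_force: 68.5
clock: 11.02
position: [0.4386, 0.1566, 0.2836]
tcp_rot: [0.667, 2.456, -0.211]
contact_force: [0.0, 0.0, -1.7]
finger_gap: 0.0115
grip_force: 68.6
[ 0.51 -0.07 -0.68  0.62 -0.52  0.95]
[0.51255735 0.1132225  0.29569495] [1.47578963e-03 1.97941265e-04 9.99998891e-01] [195.08369326 166.02199856] [288.8062115  172.14941827]
turn deg [0. 0. 0.] shift cm (after turn) [-13.63 -34.88  28.55]
turn deg [0. 0. 0.] shift cm (after turn) [-11.34 -34.88  31.83]
```

```bash
python3 -m inch '[0,0,0,-0.85,-2.18,1.78,-1, 0,0,0,-0.85,-2.18,1.78,-1, 0,0,0,-0.85,-2.18,1.78,-1, 0,0,0,-0.85,-2.18,1.78,-1, 0,0,0,-0.85,-2.18,1.78,-1, 0,0,0,-0.85,-2.18,1.78,-1, 0,0,0,-0.85,-2.18,1.78,-1, 0,0,0,-0.85,-2.18,1.78,-1]'
python3 -m inch '[0,0,0,-0.85,-2.18,1.78,-1, 0,0,0,-0.85,-2.18,1.78,-1, 0,0,0,-0.85,-2.18,1.78,-1, 0,0,0,-0.85,-2.18,1.78,-1, 0,0,0,-0.85,-2.18,1.78,-1, 0,0,0,-0.85,-2.18,1.78,-1, 0,0,0,-0.85,-2.18,1.78,-1, 0,0,0,-0.85,-2.18,1.78,-1]'
python3 -m inch '[0,0,0,0,0,0,-1, 0,0,0,0.57,0,0.82,-1, 0,0,0,0.57,0,0.82,-1, 0,0,0,0.57,0,0.82,-1, 0,0,0,0.57,0,0.82,-1, 0,0,0,0,0,0,-1, 0,0,0,0,0,0,-1, 0,0,0,0,0,0,-1]'
python3 - <<'E'
from h import *
L,n=lens();print(L,n,proj("top",L),proj("side",L))
o=np.zeros((600,800,3),np.uint8)
a=viewer.read_camera("side");b=viewer.read_camera("top")
cv2.imwrite("pics/sf.png",a[:,:,::-1]);cv2.imwrite("pics/tf.png",b[:,:,::-1])
o[:,:400]=cv2.resize(a[60:180,310:390,::-1],(400,600),interpolation=2)
o[:,400:]=cv2.resize(b[110:230,390:470,::-1],(400,600),interpolation=2)
cv2.imwrite("pics/s4.png",o)
E
```

```text
clock: 11.68
position: [0.4689, -0.0659, 0.2062]
tcp_rot: [0.667, 2.454, -0.212]
contact_force: [1.0, -0.2, -1.7]
finger_gap: 0.0116
grip_force: 68.8
clock: 12.35
position: [0.4984, -0.2871, 0.1279]
tcp_rot: [0.669, 2.455, -0.213]
contact_force: [0.6, -0.5, -1.4]
finger_gap: 0.0116
grip_force: 68.7
clock: 13.02
position: [0.4988, -0.2842, 0.0887]
tcp_rot: [0.666, 2.455, -0.212]
contact_force: [1.2, 0.1, -1.5]
finger_gap: 0.0116
grip_force: 68.7
[ 0.57269948 -0.32759805  0.1009717 ] [7.59433477e-04 1.46210395e-03 9.99998643e-01] [438.62455887 175.51618573] [355.96834398 118.77658258]
```

View pics/s4.png

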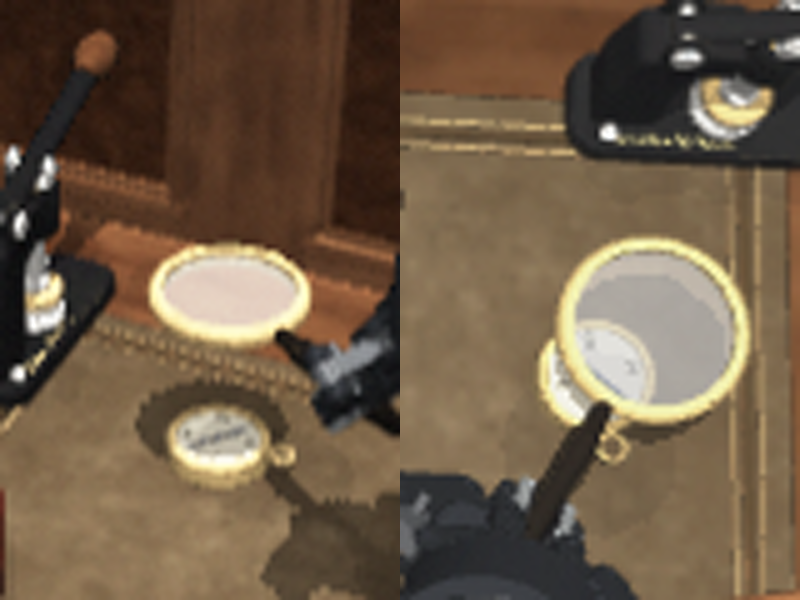

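The picture shows the ring level and held over the compass. Ring centre is at side crop (230,297) and top crop (653,330), with the dial under it at side crop (220,437) and nothing touching. Next I'll measure the offset and level more exactly.

```bash
python3 - <<'E'
from h import *
from scipy.optimize import least_squares
L,n0=lens(); H={}
for nme,f,(x,y,w,h) in(("top","tf",(415,150,60,48)),("side","sf",(334,100,42,35))):
    im=cv2.imread(f"pics/{f}.png")[y:y+h,x:x+w]; hsv=cv2.cvtColor(im,cv2.COLOR_BGR2HSV)
    m=((hsv[...,1]>75)&(hsv[...,2]>165)&(hsv[...,0]>15)&(hsv[...,0]<35)).astype(np.uint8)
    p=np.argwhere(m)[:,::-1]+[x,y]
    pr=proj(nme,L); d=np.linalg.norm(p-pr,axis=1); p=p[d<28]
    hull=cv2.convexHull(p.astype(np.int32))[:,0]
    e=cv2.fitEllipse(p.astype(np.float32)); print(nme,len(p),e); H[nme]=e[0]
    pts=np.array([proj(nme,L+.0375*(np.cos(a)*np.array([1,0,0])+np.sin(a)*np.array([0,1,0]))) for a in np.linspace(0,6.28,60)],np.float32)
    print("  predicted level",cv2.fitEllipse(pts))
print("lens tri",tri(H["top"],H["side"]),"plan",L)
t=cv2.imread("pics/top0.png");s=cv2.imread("pics/side0.png")
print("dial tri",tri((428.59,185.14),(353.41,147.5)))
E
```

```text
top 259 ((439.5723571777344, 176.61549377441406), (37.43608474731445, 41.612979888916016), 62.989376068115234)
  predicted level ((438.6126403808594, 175.4990692138672), (34.59590530395508, 37.21694564819336), 119.55604553222656)
side 136 ((355.5274658203125, 118.47525787353516), (18.744937896728516, 31.228315353393555), 92.7223892211914)
  predicted level ((355.8634338378906, 118.82657623291016), (17.701086044311523, 30.865314483642578), 92.29967498779297)
lens tri (array([ 0.57264747, -0.32951586,  0.10000587]), [np.float64(1.9), np.float64(1.9)]) plan [ 0.57294944 -0.32739075  0.10147031]
dial tri (array([ 0.57568919, -0.33114222,  0.00883279]), [np.float64(1.2), np.float64(1.2)])
```

```bash
python3 - <<'E'
from h import *
print("top", plane("top",(440.3,176),.10)-plane("top",(428.6,185.15),.015))
print("side",plane("side",(355.6,118.5),.10)-plane("side",(353.4,147.5),.015))
s=arm.state();print(s["position"],s["qvel"].round(3),R.from_rotvec(s["tcp_rot"]).inv().apply([0,.2,0]).round(2),R.from_rotvec(s["tcp_rot"]).inv().apply([.2,0,0]).round(2))
E
```

```text
top [-0.00079399 -0.00159269  0.085     ]
side [ 0.00033766 -0.00589043  0.085     ]
[ 0.49902721 -0.28405206  0.08916572] [ 0.004 -0.004 -0.006 -0.003 -0.    -0.   ] [ 0.08  0.17 -0.06] [-0.14  0.1   0.1 ]
```

```bash
python3 -m inch '[0,0,0,0.06,0.13,-0.045,-1, 0,0,0,0.06,0.13,-0.045,-1, 0,0,0,0,0,0,-1, 0,0,0,0,0,0,-1, 0,0,0,0,0,0,-1, 0,0,0,0,0,0,-1, 0,0,0,0,0,0,-1, 0,0,0,0,0,0,-1]'
python3 -m inch '[0,0,0,0,0,0,-1, 0,0,0,0,0,0,-1, 0,0,0,0,0,0,-1, 0,0,0,0,0,0,-1, 0,0,0,0,0,0,-1, 0,0,0,0,0,0,-1, 0,0,0,0,0,0,-1, 0,0,0,0,0,0,-1]'
python3 - <<'E'
from h import *
print(lens()); print(arm.sign_off())
E
```

```text
clock: 13.78
position: [0.4985, -0.2804, 0.0883]
tcp_rot: [0.665, 2.456, -0.211]
contact_force: [0.3, 1.3, -1.2]
finger_gap: 0.0114
grip_force: 68.8
clock: 14.45
position: [0.4985, -0.2803, 0.0883]
tcp_rot: [0.665, 2.456, -0.211]
contact_force: [0.1, 0.3, -2.6]
finger_gap: 0.0115
grip_force: 68.8
(array([ 0.57246778, -0.32363345,  0.10043988]), array([0.00110246, 0.00104678, 0.99999884]))
the job is handed in; nothing more can be done
None
```

I handed the job in at about 14.5 s: the magnifier was drawn out and is held level and steady, its lens about 10 cm above the desk and centred over the compass dial to within about 3 mm by my measurements; I got no verdict back.

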